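# Nudge the egg cup to the middle of its stand

### The arm

A 6-joint arm with a two-finger parallel gripper is mounted at the origin on a cart in front of the work surface, level with it; the furniture and walls round the work are solid. World frame = base frame: x ahead of the robot, y to its left, z up, the work surface at z = 0. Lengths are in m, angles in rad, forces in N, time in s.
With the tool pointing down it reaches from about 0.25 to 0.775 m from the base axis. Payload 8.9 kg.
Tool frame: the origin (TCP) lies between the finger pads; the fingertips stand 25 mm ahead of it and the grasp point (between the pads) lies 6 mm ahead of it; z points along the fingers, y is the line along which they close (so a half turn about z gives the same grasp; the last joint's range is limited). The gripper opens to 85 mm and grips with 20 to 120 N. Pads are 22 mm wide; open, the fingers measure 114 mm over their backs; the gripper's body (76 mm by 85 mm) begins 54 mm behind the grasp point. The pads swing forward as they close: fully open they stand 13 mm farther back than shut.
Start: joints at [1.18, 0.291, -0.153, 1.127, 0, 1.431], TCP at [0.131, 0.508, 0.256] pointing down, gripper open.
Joint ranges: [-2.52, 2.52], [-0.91, 1.74], [-1.3, 1.37], [-1.96, 2.02], [-1.52, 1.47], [-3.14, 3.14]. Speed limits (rad/s): [2.22, 2.22, 2.79, 3.14, 3.14, 3.14].

### API

Orientations are given as a unit quaternion [x, y, z, w].
In Python, from station import observe, grab_frame, camera_model, hand_in gives the robot as it stands.
- The arm moves only by the shell command python3 -m jog 'ROWS' [FORCE]. ROWS is JSON, a list of rows, each an object with "xyz": the shift along the world's x, y, z as a fraction of full scale, a list of three; "dr": the turn, a rotation vector about the world's x, y, z as a fraction of full scale, a list of three; "fingers": the gripper command: -1 is fully open, 1 is shut, values between are in proportion. In form: [{"xyz": [x, y, z], "dr": [ax, ay, az], "fingers": fingers}, ...]. A call has 1 to 12 rows; each row is the pose to reach, as a shift and turn from the pose commanded when the call began, turning the shorter way round; what a row does not reach only later rows make up. Full scale, the value 1, is 1 m for a shift and pi rad for a turn. A row lasts 1/8 s, in which the tool goes at most 62.5 mm and 10.7 degrees, less where a joint would pass 70% of its speed; a pose out of reach is approached as far as the arm can. A call with a number of a shift or a turn outside -1 to 1 is refused whole. A call with a gripper value outside its range is refused whole. The fingers move at their own pace and stop on an object; FORCE is the grip in N (left out, the last holds). Time passes only in rows, so rows that repeat a pose let the fingers close. It gives the time, the measured TCP pose, the force, the opening and the grip force at its end, in the units of the state.
- observe(): the state, without advancing time (a new reading comes with each control period).
- grab_frame(name): name is "scene" or "top"; returns (picture, depth): 480x640x3 uint8, red, green, blue; 480x640 float32, m along the optical axis (not along the pixel's ray), 0 where there is no reading.
- camera_model(name): a dict with "fx", "fy", "cx", "cy" (pixels), "rvec" (rotation vector, rad) and "tvec" (3), from world to camera coordinates, as OpenCV has them. Camera axes: x right, y down, z forward; pixel columns grow to the right and rows downward; lengths in m; the calibration is good to about 2 mm. A picture is of the moment at which its call begins. camera_model takes no time and is no camera call.
- hand_in(): hands the job in; it is judged then, once.
The state is a dict: "clock": time; "joint_positions": joint angles; "dq": joint speeds; "tau": joint torques, N m; "tool_pos": TCP position; "tool_rot": TCP orientation; "wrist_force": force on the tool from outside, world axes, zero at the start; "torque": the same for the moment, N m; "finger_gap": opening from 0.0 (shut) to 1.0 (fully open); "finger_force": force on a finger pad.
Only numpy, scipy, OpenCV 4.12 (cv2) and the standard library are available. Lean on these libraries where they do the work, as an engineer would, in place of code of your own. Each camera call takes 0.05 s, during which the arm holds its last target. There are 200 camera calls.

### The job

The egg cup with the breakfast egg in it stands off-centre on its small round wooden stand: with light taps or pushes of the fingertips against the cup, move it to the middle of the stand. Do not pinch, lift or tip the cup, do not touch the egg, which sits loose in it, do not shift the stand, and leave everything else on the counter as it is. Finish with the hand clear and the egg still upright in its cup.

Things in the scene. Friction and masses are not known exactly. Their poses are not given: they have to be found in the camera images.
- pedestal: Loose round stand of turned dark wood, 0.9 kg, 50 mm high; flat top disc 120 mm across and 10 mm thick, narrow stem, foot 100 mm across. Origin: centre of the underside, z up. Stands on the counter; its yaw is random and means nothing.
- pedestal_top (a point): Centre of the stand's flat top, 50 mm above the counter: the egg cup's foot has to be centred here.
- egg_cup: Loose white ceramic egg cup, round, about 0.14 kg, 36 mm high: foot 60 mm across and 4 mm thick, above it the body is 55 mm across at 9 mm height, widening to 58 mm at the rim (36 mm height); a few mm of play round the egg. Origin: centre of the underside, z up. It starts on the stand with its centre 17 to 26 mm off the stand's centre in any direction. It slides when pushed slowly and low with about 1 N; a hard or fast knock sends it sliding or shakes the egg.
- egg: Brown egg, 57 mm long, 44 mm thick, about 0.06 kg, standing on end loose in the egg cup, its top 66 mm above the cup's underside; it leans against the rim by up to about 0.2 rad and can rock. Its own x axis is its long axis (up at the start). Origin: on its side, 22 mm from its long axis.
- egg_center (a point): Middle of the egg, about 37 mm above the egg cup's underside when it stands in the cup.
- salt_shaker: Bystander: small glass salt shaker, 44 mm across, 90 mm high. Origin: centre of the underside.
- pepper_mill: Bystander: dark wooden pepper mill, 58 mm across, 160 mm high. Origin: centre of the underside.
- fork: Bystander: metal fork lying flat on the counter behind the stand, 193 x 26 x 15 mm, long axis its x. Origin: centre of the underside.
- tumbler: Bystander: clear drinking glass, 81 mm across, 91 mm high. Origin: centre of the underside.
- bowl: Bystander: small dark bowl, 115 mm across, 51 mm high. Origin: centre of the underside.
Mind the look-alikes: they are no part of the job. Leave any blue or purple look-alike of the egg_cup alone.

How it is judged:
By the outcome, as a careful person would: the job done as asked, in the order asked, and still so for the second after the job is handed in, with the robot touching nothing.
It also fails if it takes over 54 s, if anything falls off the work surface, if the arm or the gripper's body presses on something with over 40 N, if the wrist force passes 120 N, or if a joint passes its speed limit or range.

## Working session

There is one attempt and no reset: what is moved stays moved. The work goes in short steps, Python scripts to look and compute and a shell command to move; the robot and the scene stay as the last step left them, time stands still between calls to the robot, and variables do not carry over. Pictures are saved under pics/ and viewed, at most 10 in all, crops included, and the job is handed in when it is done.

```bash
mkdir -p pics
cat > h.py <<'E'
import numpy as np,cv2
from station import observe, grab_frame, camera_model, hand_in
def cam(n):
    m=camera_model(n);R=cv2.Rodrigues(np.array(m["rvec"],float))[0];return m,R,np.array(m["tvec"],float).ravel()
def cloud(n,d):
    m,R,t=cam(n);v,u=np.mgrid[:480,:640]
    p=np.stack([(u-m["cx"])/m["fx"]*d,(v-m["cy"])/m["fy"]*d,d],-1)
    return (p-t)@R
def pix2z(n,u,v,z):
    m,R,t=cam(n);r=R.T@np.array([(u-m["cx"])/m["fx"],(v-m["cy"])/m["fy"],1]);c=-R.T@t
    return c+r*(z-c[2])/r[2]
def proj(n,P):
    m,R,t=cam(n);q=np.atleast_2d(P)@R.T+t
    return np.c_[q[:,0]/q[:,2]*m["fx"]+m["cx"],q[:,1]/q[:,2]*m["fy"]+m["cy"]]
E
python3 - <<'E'
from h import *
for n in("top","scene"):
    p,d=grab_frame(n);cv2.imwrite(f"pics/{n}0.png",p[:,:,::-1]);np.save(f"{n}0.npy",d)
    m,R,t=cam(n);print(n,-R.T@t,m["fx"],R[2])
print(observe())
E
```

```text
top [ 0.46550069 -0.09702793  1.1177487 ] 567.4703458968559 [ 0.06042595  0.03125927 -0.9976831 ]
scene [0.86604597 0.18105542 0.81694257] 472.3823336642032 [-0.39076256 -0.30026464 -0.87014124]
{'clock': 0.1, 'joint_positions': array([ 1.17972648e+00,  2.91205616e-01, -1.54016222e-01,  1.12671924e+00,
        1.53765346e-05,  1.43150335e+00]), 'dq': array([ 4.52037121e-04, -1.98509187e-03,  1.45400103e-03, -1.25318027e-04,
       -7.40447965e-04,  2.78221308e-05]), 'tau': array([ 1.21137447e-03, -5.37978244e+01,  3.31918502e+01,  9.33939766e-03,
       -2.22351687e-04, -5.35898110e-06]), 'tool_pos': array([0.13064309, 0.50812092, 0.25581217]), 'tool_rot': array([ 1.25556173e-01,  9.92086347e-01, -5.50352818e-04, -1.57430097e-04]), 'wrist_force': array([ 0.46925835, -0.14020852,  0.55604379]), 'torque': array([ 0.06426077,  0.02970457, -0.01985045]), 'finger_force': 0.0, 'finger_gap': 0.9992719299915399}
```

View pics/top0.png

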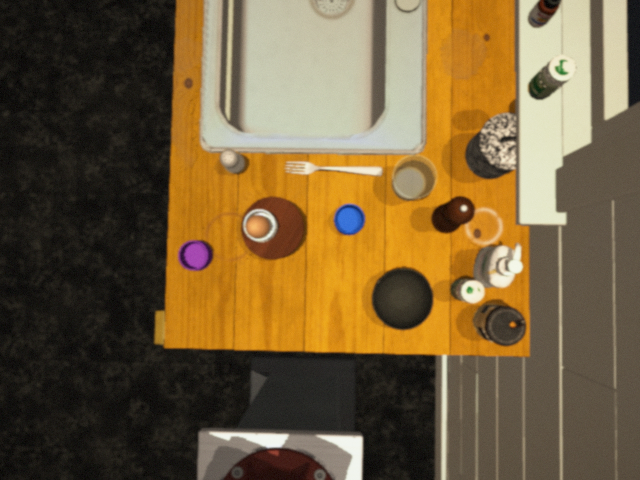

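View pics/scene0.png

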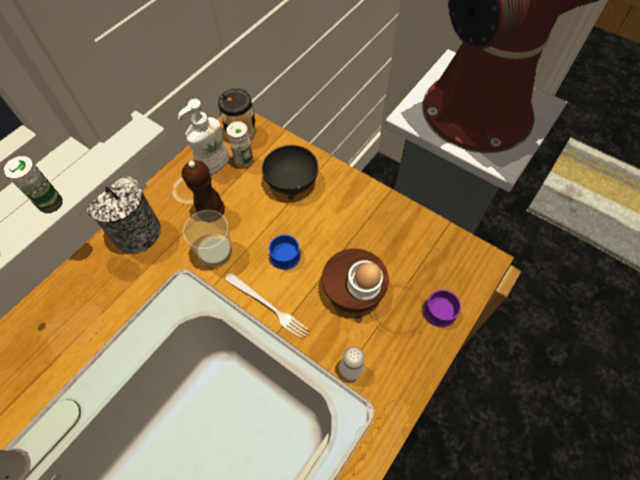

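The top view shows the stand at about (274,227) with the cup off to its left (image), about (260,226). The salt shaker is at (233,161), the purple look-alike at (196,255), the blue one at (349,219) and the fork at y≈169. I'll measure the disc and the cup rim.

```bash
cat >> h.py <<'E'
from scipy.optimize import least_squares
def fitc(P,r):
    f=lambda c:np.hypot(P[:,0]-c[0],P[:,1]-c[1])-r
    s=least_squares(f,P[:,:2].mean(0),loss="soft_l1",f_scale=.001);return s.x,np.sqrt(np.mean(s.fun**2))
def circ(P):
    f=lambda c:np.hypot(P[:,0]-c[0],P[:,1]-c[1])-c[2]
    s=least_squares(f,[*P[:,:2].mean(0),.03],loss="soft_l1",f_scale=.001);return s.x
def measure(n,p,d,near,rad=.12):
    P=cloud(n,d);ok=(d>0)&(np.hypot(P[...,0]-near[0],P[...,1]-near[1])<rad)
    hsv=cv2.cvtColor(p,cv2.COLOR_RGB2HSV)
    dz=ok&(abs(P[...,2]-.05)<.008)
    dark=dz&(p[...,2]<70)&(p[...,0]<140)
    white=ok&(hsv[...,1]<70)&(hsv[...,2]>110)&(P[...,2]>.045)&(P[...,2]<.11)
    return P,dark,white
E
python3 - <<'E'
from h import *
for n in("top","scene"):
    p=cv2.imread(f"pics/{n}0.png")[:,:,::-1].copy();d=np.load(f"{n}0.npy")
    c=pix2z("top",274,227,.05)
    P,dark,white=measure(n,p,d,c)
    print(n,c,dark.sum(),white.sum(),"z disc",np.median(P[dark][:,2]),"z rim pct",np.percentile(P[white][:,2],[5,50,95]))
    # convex hull of all (dark+white) silhouette -> disc outline
    v,u=np.where(dark);h=cv2.convexHull(np.c_[u,v].astype(np.float32))[:,0]
    print(" disc fit",circ(np.array([pix2z(n,a,b,.05) for a,b in h])),fitc(np.array([pix2z(n,a,b,.05) for a,b in h]),.06))
    v,u=np.where(white);h=cv2.convexHull(np.c_[u,v].astype(np.float32))[:,0]
    print(" rim fit",circ(np.array([pix2z(n,a,b,.086) for a,b in h])),fitc(np.array([pix2z(n,a,b,.086) for a,b in h]),.029))
    x0,y0=(200,140) if n=="top" else (300,220)
    im=p[y0:y0+150,x0:x0+150].copy();im2=im.copy();im2[dark[y0:y0+150,x0:x0+150]]=(0,255,0);im2[white[y0:y0+150,x0:x0+150]]=(255,0,255)
    cv2.imwrite(f"pics/{n}c.png",cv2.resize(np.hstack([im,im2]),None,fx=2.6,fy=2.6,interpolation=0)[:,:,::-1])
a=cv2.imread("pics/topc.png");b=cv2.imread("pics/scenec.png");cv2.imwrite("pics/c0.png",cv2.resize(np.vstack([a,b]),(600,600)))
for k,(u,v) in dict(salt=(232,158),purple=(196,255),blue=(349,219),fork=(290,168)).items():print(k,pix2z("top",u,v,.03))
E
```

```text
top [0.54498528 0.01636194 0.05      ] 2119 407 z disc 0.049827569524506 z rim pct [0.0503511  0.06604118 0.08813701]
 disc fit [0.54372983 0.01909712 0.05935712] (array([0.54370837, 0.01919922]), np.float64(0.0007698397137325403))
 rim fit [0.54581563 0.03932887 0.03047794] (array([0.54564284, 0.0391295 ]), np.float64(0.0015660649136183917))
scene [0.54498528 0.01636194 0.05      ] 2095 542 z disc 0.049778746573629 z rim pct [0.05111206 0.07041917 0.08662953]
 disc fit [0.54785793 0.02020854 0.05979589] (array([0.5478526 , 0.02019491]), np.float64(0.0006156609767113934))
 rim fit [0.55543119 0.04141042 0.03435371] (array([0.5586974 , 0.04343217]), np.float64(0.006147741063036739))
salt [0.67971356 0.10364535 0.03      ]
purple [0.48974649 0.16808841 0.03      ]
blue [ 0.56433742 -0.12561708  0.03      ]
fork [ 0.66163796 -0.00987203  0.03      ]
```

View pics/c0.png

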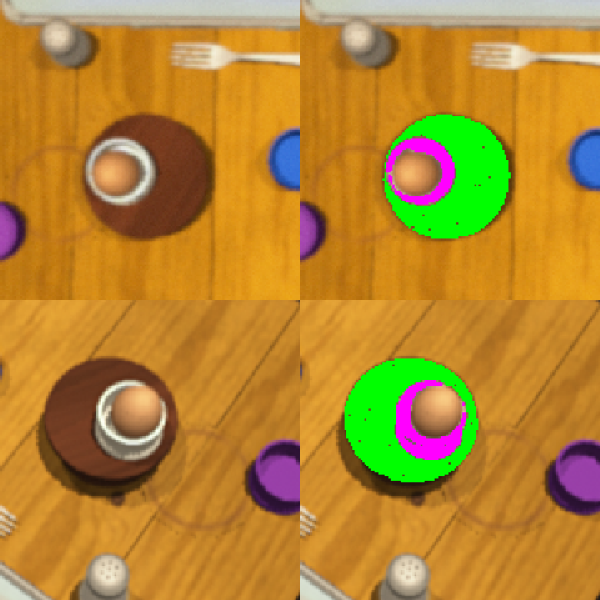

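The masks are clean: the disc fit is consistent in both views, and the cup sits about 20 mm toward +y. I'll refine the relative offset by fitting the cup's silhouette model in both views, and start approaching.

```bash
cat >> h.py <<'E'
A=np.linspace(0,2*np.pi,90)
def ring(c,r,z):return np.c_[c[0]+r*np.cos(A),c[1]+r*np.sin(A),0*A+z]
def hullfit(n,mask,rings,x0):
    k=cv2.connectedComponents(mask.astype(np.uint8))[1];b=np.bincount(k[k>0]);m=(k==b.argmax()).astype(np.uint8)
    v,u=np.where(m);h=cv2.convexHull(np.c_[u,v].astype(np.float32))[:,0]
    def f(c):
        H=cv2.convexHull(proj(n,np.vstack([ring(c,r,z) for r,z in rings])).astype(np.float32))
        return [cv2.pointPolygonTest(H,(float(a),float(b)),True)-.3 for a,b in h]
    s=least_squares(f,x0,loss="soft_l1",f_scale=.5,diff_step=1e-3);return s.x,np.sqrt(np.mean(s.fun**2))
def both(save=None,near=(.545,.0195)):
    o=[]
    for n in("top","scene"):
        p,d=grab_frame(n)
        if save:cv2.imwrite(f"pics/{n}{save}.png",p[:,:,::-1])
        P,dark,white=measure(n,p,d,near)
        D,e=hullfit(n,dark|white&(P[...,2]<.053),[(.06,.05)],near);C,e2=hullfit(n,white,[(.029,.086),(.0275,.059),(.03,.054)],D)
        print(n,"disc",D.round(4),round(e,2),"cup",C.round(4),round(e2,2),"off mm",((C-D)*1000).round(1))
        o.append((D,C))
    o=np.mean(o,0);print("mean disc",o[0],"cup",o[1],"off",(o[1]-o[0])*1000);return o
E
python3 -c "
from h import *
o=both('1');d=o[1]-o[0];print(np.degrees(np.arctan2(d[1],d[0])))"
python3 -m jog '[{"xyz":[0.2,-0.2,0.05],"dr":[0,0,-0.2],"fingers":0.5},{"xyz":[0.3,-0.3,0.05],"dr":[0,0,-0.3],"fingers":0.5},{"xyz":[0.415,-0.39,0.05],"dr":[0,0,-0.417],"fingers":0.5},{"xyz":[0.415,-0.39,0.05],"dr":[0,0,-0.417],"fingers":0.5},{"xyz":[0.415,-0.39,0.05],"dr":[0,0,-0.417],"fingers":0.5},{"xyz":[0.415,-0.39,0.05],"dr":[0,0,-0.417],"fingers":0.5},{"xyz":[0.415,-0.39,0.05],"dr":[0,0,-0.417],"fingers":0.5},{"xyz":[0.415,-0.39,0.05],"dr":[0,0,-0.417],"fingers":0.5},{"xyz":[0.415,-0.39,0.05],"dr":[0,0,-0.417],"fingers":0.5},{"xyz":[0.415,-0.39,0.05],"dr":[0,0,-0.417],"fingers":0.5},{"xyz":[0.415,-0.39,0.05],"dr":[0,0,-0.417],"fingers":0.5},{"xyz":[0.415,-0.39,0.05],"dr":[0,0,-0.417],"fingers":0.5}]' 20
```

```text
top disc [0.5437 0.0191] 0.2 cup [0.5474 0.0413] 0.37 off mm [ 3.7 22.2]
scene disc [0.548  0.0203] 0.34 cup [0.5481 0.0387] 0.46 off mm [ 0.1 18.4]
mean disc [0.54583857 0.01967524] cup [0.54772855 0.03996051] off [ 1.88997777 20.28527639]
84.67712277215949
clock: 1.7
tool_pos: [0.5448, 0.1195, 0.3063]
tool_rot: [0.703, 0.711, -0.0, -0.0]
wrist_force: [-1.3, -0.5, -0.2]
finger_gap: 0.248
finger_force: 0.0
```

Run:
```python
from h import *
p,d=grab_frame("scene");P=cloud("scene",d)
ok=(d>0)&(np.hypot(P[...,0]-.545,P[...,1]-.12)<.06)&(P[...,2]>.15)
z=np.sort(P[ok][:,2]);print(ok.sum(),z[:10],z[50:60])
low=ok&(P[...,2]<z[0]+.02);v,u=np.where(low);print(u.min(),u.max(),v.min(),v.max(),P[low].min(0),P[low].max(0))
print(proj("scene",[[.545,.12,.281],[.545,.12,.27]]))
q=proj("scene",[.545,.12,.29])[0].astype(int);x,y=max(q[0]-80,0),max(q[1]-90,0)
cv2.imwrite("pics/s2.png",cv2.resize(p[y:y+150,x:x+160],None,fx=4,fy=4)[:,:,::-1]);print(x,y)
```

```text
23858 [0.28158238 0.28217182 0.28235081 0.28386924 0.28417228 0.28423385
 0.28439526 0.28471652 0.28530032 0.28546049] [0.2954351  0.29575719 0.29580158 0.29617941 0.29667416 0.29694579
 0.29695964 0.29726413 0.29794239 0.2979714 ]
417 443 232 255 [0.53305047 0.10883402 0.28158238] [0.56978265 0.13040789 0.3001186 ]
[[430.5635328  243.18222725]
 [428.90656551 247.2357964 ]]
351 149
```

View pics/s2.png

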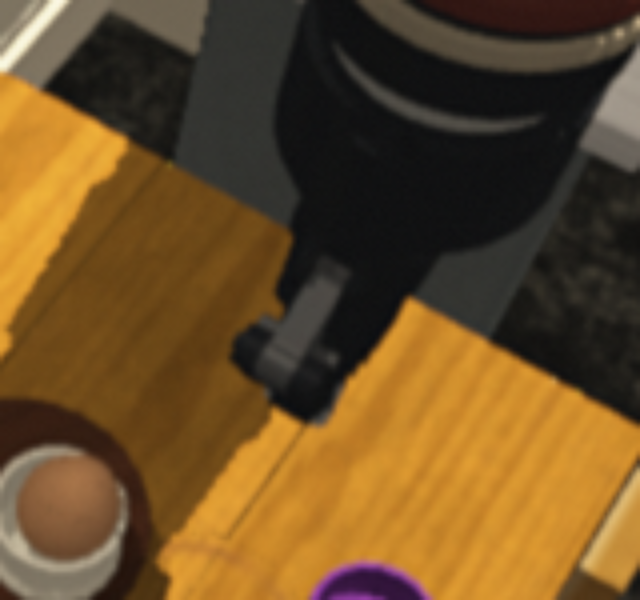

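The fingertips measure at about z 0.281–0.284 in depth (seen around pixel (430,243)), which matches 25 mm ahead of the TCP, and the pads are clear of everything. I'll lower them outside the stand, in line with the cup.

```bash
python3 -m jog '[{"xyz":[0.002,0,-0.05],"dr":[0,0,0],"fingers":0.5},{"xyz":[0.002,0,-0.1],"dr":[0,0,0],"fingers":0.5},{"xyz":[0.002,0,-0.15],"dr":[0,0,0],"fingers":0.5},{"xyz":[0.002,0,-0.19],"dr":[0,0,0],"fingers":0.5},{"xyz":[0.002,0,-0.215],"dr":[0,0,0],"fingers":0.5},{"xyz":[0.002,0,-0.2285],"dr":[0,0,0],"fingers":0.5},{"xyz":[0.002,0,-0.2285],"dr":[0,0,0],"fingers":0.5},{"xyz":[0.002,-0.01,-0.2285],"dr":[0,0,0],"fingers":0.5},{"xyz":[0.002,-0.02,-0.2285],"dr":[0,0,0],"fingers":0.5},{"xyz":[0.002,-0.03,-0.2285],"dr":[0,0,0],"fingers":0.5},{"xyz":[0.002,-0.03,-0.2285],"dr":[0,0,0],"fingers":0.5},{"xyz":[0.002,-0.03,-0.2285],"dr":[0,0,0],"fingers":0.5}]'
python3 - <<'E'
from h import *
p,d=grab_frame("scene");P=cloud("scene",d);print(observe()["tool_pos"],observe()["wrist_force"])
x,y=290,200
cv2.imwrite("pics/s3.png",cv2.resize(p[y:y+120,x:x+160],None,fx=5,fy=5,interpolation=cv2.INTER_CUBIC)[:,:,::-1])
E
```

```text
clock: 3.25
tool_pos: [0.5479, 0.0883, 0.0779]
tool_rot: [0.704, 0.71, 0.0, -0.0]
wrist_force: [0.9, -0.1, -0.2]
finger_gap: 0.252
finger_force: 0.0
[0.54781082 0.08851777 0.07783513] [-0.84859749 -0.54562995  0.34905486]
```

View pics/s3.png

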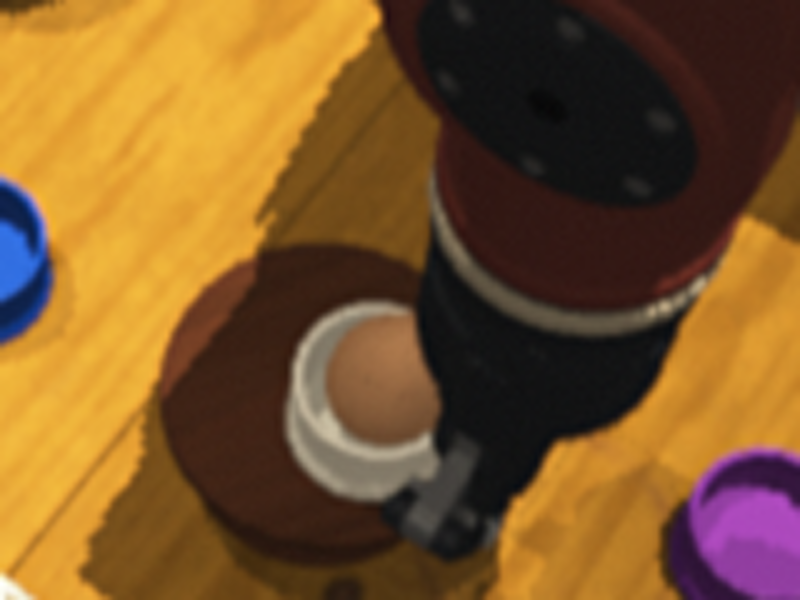

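The fingers are beside the cup (crop ≈ (430,500)), with the egg under the rim edge and the body above it. I'll push slowly and stop a few mm short.

```bash
python3 -m jog '[{"xyz":[0,-0.003,-0.0003],"dr":[0,0,0],"fingers":0.5},{"xyz":[0,-0.005,-0.0005],"dr":[0,0,0],"fingers":0.5},{"xyz":[0,-0.007,-0.0005],"dr":[0,0,0],"fingers":0.5},{"xyz":[0,-0.0085,-0.0005],"dr":[0,0,0],"fingers":0.5},{"xyz":[0,-0.01,-0.0005],"dr":[0,0,0],"fingers":0.5},{"xyz":[0,-0.0115,-0.0005],"dr":[0,0,0],"fingers":0.5},{"xyz":[0,-0.013,-0.0005],"dr":[0,0,0],"fingers":0.5},{"xyz":[0,-0.0145,-0.0005],"dr":[0,0,0],"fingers":0.5},{"xyz":[0,-0.016,-0.0005],"dr":[0,0,0],"fingers":0.5},{"xyz":[0,-0.0175,-0.0005],"dr":[0,0,0],"fingers":0.5},{"xyz":[0,-0.019,-0.0005],"dr":[0,0,0],"fingers":0.5},{"xyz":[0,-0.02,-0.0005],"dr":[0,0,0],"fingers":0.5}]'
python3 - <<'E'
from h import *
p,d=grab_frame("scene");s=observe();print(s["tool_pos"],s["wrist_force"])
a=p[200:320,290:450];cv2.imwrite("pics/s4.png",cv2.resize(a,None,fx=5,fy=5,interpolation=cv2.INTER_CUBIC)[:,:,::-1])
E
```

```text
clock: 4.8
tool_pos: [0.5478, 0.0683, 0.0773]
tool_rot: [0.704, 0.71, 0.0, 0.0]
wrist_force: [-0.1, 1.0, 0.8]
finger_gap: 0.252
finger_force: 0.6
[0.54779553 0.06824597 0.07729522] [-0.45856644  0.9254624  -0.51338472]
```

View pics/s4.png

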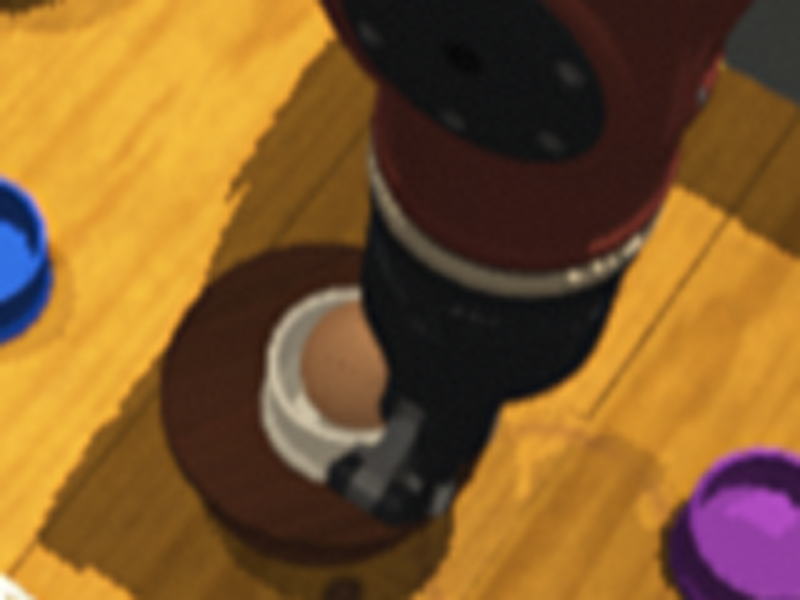

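The cup moved about 8–10 mm with the tool; the stand's edge (crop x≈162) is unchanged and the egg is steady. I'll push a further 6 mm, back off clear and re-measure.

```bash
python3 -m jog '[{"xyz":[0,-0.0015,0],"dr":[0,0,0],"fingers":0.5},{"xyz":[0,-0.003,0],"dr":[0,0,0],"fingers":0.5},{"xyz":[0,-0.0045,0],"dr":[0,0,0],"fingers":0.5},{"xyz":[0,-0.006,0],"dr":[0,0,0],"fingers":0.5},{"xyz":[0,-0.006,0],"dr":[0,0,0],"fingers":0.5},{"xyz":[0,0.002,0],"dr":[0,0,0],"fingers":0.5},{"xyz":[0,0.02,0],"dr":[0,0,0],"fingers":0.5},{"xyz":[0,0.04,0],"dr":[0,0,0],"fingers":0.5},{"xyz":[0,0.045,0.04],"dr":[0,0,0],"fingers":0.5},{"xyz":[0,0.08,0.1],"dr":[0,0,0],"fingers":0.5},{"xyz":[0,0.12,0.15],"dr":[0,0,0],"fingers":0.5},{"xyz":[0,0.12,0.15],"dr":[0,0,0],"fingers":0.5}]'
python3 - <<'E'
from h import *
both('5')
a,b=[cv2.imread(f"pics/{n}5.png") for n in("top","scene")]
f=lambda i,x,y:cv2.resize(i[y:y+100,x:x+100],(400,400),interpolation=cv2.INTER_CUBIC)
cv2.imwrite("pics/c5.png",np.hstack([f(a,225,178),f(b,305,230)]))
E
```

```text
clock: 6.35
tool_pos: [0.5491, 0.1922, 0.231]
tool_rot: [0.703, 0.711, 0.003, 0.002]
wrist_force: [0.5, -0.4, -0.4]
finger_gap: 0.25
finger_force: 0.0
top disc [0.5437 0.0192] 0.27 cup [0.5472 0.0254] 0.52 off mm [3.5 6.2]
scene disc [0.5479 0.0204] 0.35 cup [0.5487 0.0226] 0.47 off mm [0.7 2.1]
mean disc [0.54579401 0.01981522] cup [0.54793211 0.02400011] off [2.13809821 4.18489214]
```

View pics/c5.png

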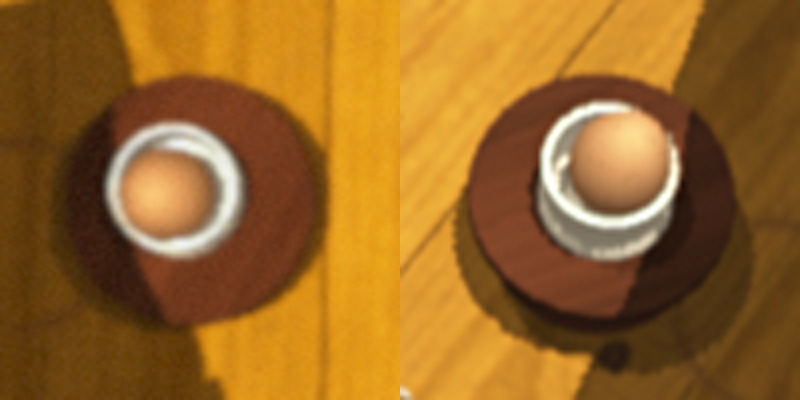

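The top crop shows the rim at x 106–244, y 122–258 and the disc at x 66–322, y 74–325. The scene crop shows the rim at x 539–681, top 101, foot bottom 258, and the disc at x 469–736, y 73–318. I'll turn these extents into an offset.

```bash
cat >> h.py <<'E'
def ext(n,rings,c):
    q=proj(n,np.vstack([ring(c,r,z) for r,z in rings]));return np.r_[q.min(0),q.max(0)]  # l,t,r,b
def fitext(n,rings,obs):
    obs=np.array(obs,float);k=~np.isnan(obs)
    s=least_squares(lambda c:(ext(n,rings,c)-obs)[k],[.545,.02]);return s.x,s.fun.round(2)
CUP=[(.029,.086),(.0275,.059),(.03,.054),(.03,.05)]
E
python3 - <<'E'
from h import *
def g(o,x0,y0,cx=0): 
    l,t,r,b=o;return [x0+(l-cx)/4-.5,y0+t/4-.5,x0+(r-cx)/4-.5,y0+b/4-.5]
na=np.nan
for n,dd,cc,x0,y0,cx in(("top",(66,74,322,325),(106,122,244,258),225,178,0),("scene",(469,73,736,318),(537,101,681,258),305,230,400)):
    D,e=fitext(n,[(.06,.05)]+([(.06,.04)]if n=="x" else []),g(dd,x0,y0,cx));C,e2=fitext(n,CUP,g(cc,x0,y0,cx))
    print(n,D,e,C,e2,(C-D)*1000)
# image of disagreement: extents predicted when centred on disc
E
```

```text
top [0.54444432 0.0183547 ] [ 0.38 -0.25 -0.38  0.25] [0.54723034 0.02527217] [ 0.34  0.42 -0.35 -0.43] [2.78601713 6.91746478]
scene [0.54583539 0.01942501] [-0.4  -0.13  0.39  0.09] [0.54670438 0.02220117] [ 0.44 -0.12 -0.42  0.13] [0.86898662 2.77615877]
```

Run:
```python
from h import *
out=[]
for n,x0,y0,D,C in(("top",225,178,(.5441,.0190),(.5472,.0254)),("scene",305,230,(.5468,.0200),(.5487,.0226))):
    p,d=grab_frame(n);P=cloud(n,d);near=np.hypot(P[...,0]-.545,P[...,1]-.02)<.1
    hsv=cv2.cvtColor(p,cv2.COLOR_RGB2HSV)
    w=near&(d>0)&(hsv[...,1]<70)&(hsv[...,2]>90)
    r=w&(P[...,2]>.081)&(P[...,2]<.092);f=lambda c:np.hypot(P[r][:,0]-c[0],P[r][:,1]-c[1])-.0275
    s=least_squares(f,[.546,.024],loss="soft_l1",f_scale=.001);print(n,"depth rim",s.x,r.sum(),np.median(P[r][:,2]))
    dk=near&(d>0)&(abs(P[...,2]-.05)<.004);v,u=np.where(dk)
    e=cv2.convexHull(P[dk][:,:2].astype(np.float32))[:,0];print(" depth disc",circ(e),fitc(e,.06))
    im=cv2.resize(p[y0:y0+100,x0:x0+100],(400,400),interpolation=cv2.INTER_CUBIC)
    for c,rr,z,col in((D,.06,.05,(0,255,0)),(C,.029,.086,(255,0,255)),(C,.03,.052,(0,255,255))):
        q=((proj(n,ring(c,rr,z))-[x0,y0]+.5)*4*16-8).astype(np.int32);cv2.polylines(im,[q],True,col,1,shift=4)
    out.append(im)
cv2.imwrite("pics/ov.png",np.hstack(out)[:,:,::-1])
```

```text
top depth rim [0.54670715 0.02322969] 164 0.08562724915451157
 depth disc [0.54395565 0.01945106 0.05951444] (array([0.54389378, 0.01946064]), np.float64(0.0006197524571153791))
scene depth rim [0.54914559 0.02342267] 178 0.08489498998560113
 depth disc [0.54653995 0.01960338 0.0593594 ] (array([0.54638143, 0.01962179]), np.float64(0.000755276408990108))
```

View pics/ov.png

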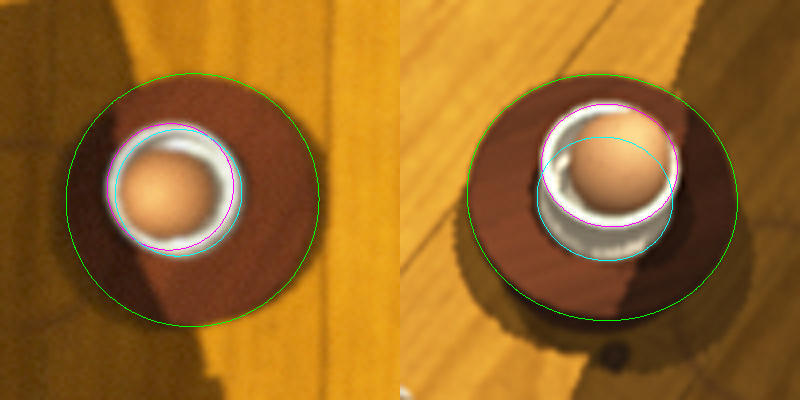

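Depth-based fits agree in both views: disc (mean) (.5452,.0195), cup offset (+2.8,+3.8) mm, and arm contact geometry gives the same cup y (.0233). The last nudge should be 4.7 mm along (-.595,-.804), with the tool turned -36.5° to line up.

```bash
python3 -c "
from h import *
s=observe();print(s['tool_pos'],s['tool_rot'])"
python3 -m jog '[{"xyz":[0.016,-0.03,0],"dr":[0,0,-0.05],"fingers":0.5},{"xyz":[0.032,-0.06,0],"dr":[0,0,-0.1],"fingers":0.5},{"xyz":[0.048,-0.1,0],"dr":[0,0,-0.15],"fingers":0.5},{"xyz":[0.048,-0.1,0],"dr":[0,0,-0.203],"fingers":0.5},{"xyz":[0.048,-0.1,-0.02],"dr":[0,0,-0.203],"fingers":0.5},{"xyz":[0.048,-0.1,-0.06],"dr":[0,0,-0.203],"fingers":0.5},{"xyz":[0.048,-0.1,-0.1],"dr":[0,0,-0.203],"fingers":0.5},{"xyz":[0.048,-0.1,-0.13],"dr":[0,0,-0.203],"fingers":0.5},{"xyz":[0.048,-0.1,-0.145],"dr":[0,0,-0.203],"fingers":0.5},{"xyz":[0.048,-0.1,-0.1495],"dr":[0,0,-0.203],"fingers":0.5},{"xyz":[0.048,-0.1,-0.1495],"dr":[0,0,-0.203],"fingers":0.5},{"xyz":[0.048,-0.1,-0.1495],"dr":[0,0,-0.203],"fingers":0.5}]'
```

```text
[0.54692143 0.18840386 0.22586332] [ 7.03781634e-01  7.10415441e-01 -1.02221454e-03 -5.17691185e-04]
clock: 8.05
tool_pos: [0.5965, 0.0885, 0.0789]
tool_rot: [0.891, 0.454, 0.001, 0.0]
wrist_force: [-0.2, -1.8, -0.1]
finger_gap: 0.252
finger_force: 0.0
```

```bash
python3 -m jog '[{"xyz":[-0.0047,-0.0064,0],"dr":[0,0,0],"fingers":0.5},{"xyz":[-0.0107,-0.0145,0],"dr":[0,0,0],"fingers":0.5},{"xyz":[-0.0166,-0.0225,0],"dr":[0,0,0],"fingers":0.5},{"xyz":[-0.0208,-0.0282,0],"dr":[0,0,0],"fingers":0.5},{"xyz":[-0.0231,-0.0314,0],"dr":[0,0,0],"fingers":0.5},{"xyz":[-0.0243,-0.033,0],"dr":[0,0,0],"fingers":0.5},{"xyz":[-0.0252,-0.0342,0],"dr":[0,0,0],"fingers":0.5},{"xyz":[-0.0261,-0.0354,0],"dr":[0,0,0],"fingers":0.5},{"xyz":[-0.0268,-0.0364,0],"dr":[0,0,0],"fingers":0.5},{"xyz":[-0.0274,-0.0372,0],"dr":[0,0,0],"fingers":0.5},{"xyz":[-0.0274,-0.0372,0],"dr":[0,0,0],"fingers":0.5},{"xyz":[-0.0274,-0.0372,0],"dr":[0,0,0],"fingers":0.5}]'
python3 -m jog '[{"xyz":[0.002,0.0027,0],"dr":[0,0,0],"fingers":0.5},{"xyz":[0.008,0.011,0],"dr":[0,0,0],"fingers":0.5},{"xyz":[0.018,0.024,0],"dr":[0,0,0],"fingers":0.5},{"xyz":[0.024,0.032,0],"dr":[0,0,0],"fingers":0.5},{"xyz":[0.024,0.032,0.04],"dr":[0,0,0],"fingers":0.5},{"xyz":[0.024,0.032,0.09],"dr":[0,0,0],"fingers":0.5},{"xyz":[0.02,0.06,0.15],"dr":[0,0,0],"fingers":0.5},{"xyz":[0.01,0.1,0.16],"dr":[0,0,0],"fingers":0.5},{"xyz":[-0.01,0.14,0.16],"dr":[0,0,0],"fingers":0.5},{"xyz":[-0.02,0.16,0.16],"dr":[0,0,0],"fingers":0.5},{"xyz":[-0.02,0.16,0.16],"dr":[0,0,0],"fingers":0.5},{"xyz":[-0.02,0.16,0.16],"dr":[0,0,0],"fingers":0.5}]'
python3 - <<'E'
from h import *
out=[]
for n,x0,y0 in(("top",225,178),("scene",305,230)):
    p,d=grab_frame(n);P=cloud(n,d);near=np.hypot(P[...,0]-.545,P[...,1]-.02)<.1
    hsv=cv2.cvtColor(p,cv2.COLOR_RGB2HSV)
    w=near&(d>0)&(hsv[...,1]<70)&(hsv[...,2]>90)
    r=w&(P[...,2]>.081)&(P[...,2]<.092);f=lambda c:np.hypot(P[r][:,0]-c[0],P[r][:,1]-c[1])-.0275
    C=least_squares(f,[.546,.024],loss="soft_l1",f_scale=.001).x
    dk=near&(d>0)&(abs(P[...,2]-.05)<.004);D=fitc(cv2.convexHull(P[dk][:,:2].astype(np.float32))[:,0],.06)[0]
    print(n,D,C,(C-D)*1000,r.sum())
    im=cv2.resize(p[y0:y0+100,x0:x0+100],(400,400),interpolation=cv2.INTER_CUBIC)
    out.append(im)
cv2.imwrite("pics/c6.png",np.hstack(out)[:,:,::-1])
both('6')
E
```

```text
clock: 9.55
tool_pos: [0.5684, 0.0512, 0.0778]
tool_rot: [0.891, 0.454, -0.0, 0.0]
wrist_force: [0.4, -0.1, 0.0]
finger_gap: 0.254
finger_force: 0.4
clock: 11.05
tool_pos: [0.5488, 0.2107, 0.2376]
tool_rot: [0.891, 0.454, -0.0, 0.0]
wrist_force: [-0.0, 0.5, 0.3]
finger_gap: 0.25
finger_force: 0.0
top [0.54418973 0.01951186] [0.54411907 0.01984283] [-0.07065129  0.33096602] 151
scene [0.54658318 0.01928802] [0.54664934 0.0198417 ] [0.06616348 0.55368323] 171
top disc [0.5437 0.0192] 0.3 cup [0.5449 0.0212] 0.41 off mm [1.3 2. ]
scene disc [0.5479 0.0205] 0.3 cup [0.5461 0.0187] 0.45 off mm [-1.8 -1.7]
mean disc [0.54578512 0.01985551] cup [0.54552653 0.01998772] off [-0.25859162  0.13220812]
```

View pics/c6.png

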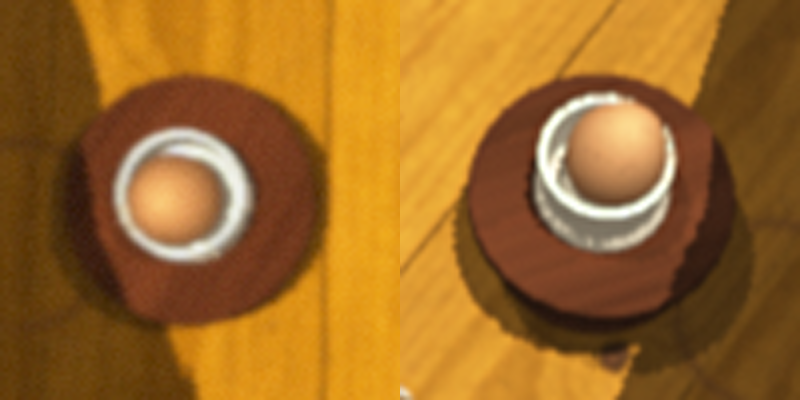

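The cup is now centred to about 0.5 mm in both views (top crop rim at about (183,196), parallax included). The egg is upright, the stand is unmoved and the hand is clear.

```bash
python3 -c "
from station import hand_in
print(hand_in())"
```

```text
the job is handed in; nothing more can be done
None
```

I handed the job in with the egg cup centred on the stand to about 0.5 mm as measured from both cameras, the egg upright in it, the stand unmoved and the hand clear, in about 11 s of the 54 s.

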